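Proof-tug a pressed stud on the pull-test stand

TASK

On the pull-test stand, pull the black lock knob straight out to its stop to free the carriage. Then grip the pressed steel stud and tug it along its own leaning axis until the pointer stands between the two long marks on the scale (a pull of about 12 N, never much beyond the upper mark), hold it there for two seconds, and ease the carriage back onto its seat without letting it snap down. Finally push the lock knob fully home again and let go, leaving the other things on the bench alone.

Things in the scene. Friction and masses are not known exactly. Their poses are not given: they have to be found in the camera images.
- pull_stand: Grey pull-test stand fixed to the bench, base plate 156 x 150 x 10 mm. Origin on the bench under the middle of the carriage's seat. It stands upright, turned by a yaw only: x away from the robot, y left, z up. The seat leans 35 degrees towards the robot, so the PULL AXIS is (-0.574, 0, 0.819) in this frame: up and towards the robot. ACROSS, square to it and to y, is (0.819, 0, 0.574).
- guard_edge (a point): Middle of the front edge of the clear guard plate over the stand, 120 x 150 x 8 mm, level, 322 mm above the bench, on two rear posts; it runs from here 122 mm back along the stand's x and 75 mm to each side. It is in the way of a gripper that comes straight down on the stud, but clear of one that comes down along the pull axis. Axes as the stand's.
- stud_grip (a point): Point to grip on the steel stud, on its axis, 22 mm below its free end. The stud is a round pin, 20 mm diameter, dark rings; pressed into a 52 x 52 x 18 mm steel coupon on the 76 x 86 mm carriage, it stands 66 mm out of it along the pull axis (this point 44 mm above the coupon). Site z is the pull axis, y the stand's y. It moves only with the carriage. A scale plate is 45-79 mm to its left (+y).
- knob_grip (a point): Centre of the round black lock knob (30 mm diameter, 24 mm long) at the stand's right. Its axis is the stand's y, free end towards -y. When it is in, a 20 mm collar begins 18 mm and a steel bracket 26 mm behind this point (+y); the bracket is 30 mm wide, its top 14 mm above the knob's axis. Can be pinched across its diameter, tool coming down the pull axis, fingers closing along ACROSS.
- plunger (a joint): Travel of the lock knob, m: 0 = fully home, 0.018 = pulled out to its stop, along the stand's -y. About 2.5 N of friction keeps it where it is left. When in, its pin stands over a lug of the carriage and blocks it; it is clear of the lug from about 0.012 on. It can go home only with the carriage back on its seat.
- carriage (a joint): Travel of the carriage along the pull axis, m: 0 = on its seat. A spring holds it down: 4 N at lift-off, 0.4 N more per mm, so 12 N at 0.020; hard stop at 0.036. Locked, it moves under 0.002. The black pointer at its left is at the white scale's short mark at 0, at the lower long mark at 0.016, at the upper long mark at 0.024. Let go in the air, it snaps down.
- block_rect: Bystander: oblong steel block 42 x 100 x 16 mm lying behind the stand; origin at the centre of its underside. Leave alone.
- bearing: Bystander: ball bearing, 35 mm diameter, 11 mm high, on the bench under or near the lock knob; origin at the centre of its underside. Leave alone.
- test_block: Bystander: round steel block, 64 mm diameter, 15 mm high, left of the stand near the bench's front; origin at the centre of its underside. Leave alone.
- parts_tin: Bystander: round lidded tin, 64 mm diameter, 22 mm high, left of the stand near the bench's front; origin at the centre of its underside. Leave alone.

How it is judged:
On the way, in this order (a step that is already met when the one before it is completed fails the run):
1. the lock knob is pulled out to its stop (over 14 mm of 18) with the carriage still on its seat (value of joint plunger above 0.014 m and value of joint carriage below 0.004 m), for 0.2 s.
2. the stud is tugged so that the pointer stands between the two long marks (carriage 16 to 24 mm up) and held there for 1.2 s, the lock still out (value of joint carriage between 0.016 and 0.024 m and value of joint plunger above 0.012 m), for 1.2 s.
3. the carriage is eased back onto its seat (under 3 mm) with the lock still out (value of joint carriage below 0.003 m and value of joint plunger above 0.01 m), for 0.2 s.
At the end, for the whole second after the job is handed in: The lock knob is fully home (within 3 mm) and the carriage rests on its seat (within 3 mm), still; stud and knob are released (value of joint each of plunger, carriage below 0.003 m and velocity of joint carriage below 0.01 m/s); the robot touches nothing.
It fails at once if the stud is over-tugged: carriage more than 29 mm up (value of joint carriage above 0.029 m).
It fails at once if the carriage snaps back: it comes down faster than 0.2 m/s (velocity of joint carriage below -0.2 m/s).
It fails at once if a bystander is moved by more than 20 mm (distance of any of block_rect, bearing, test_block, parts_tin from where it was at the start of the episode above 0.02 m).
It also fails if it takes over 59 s, if anything falls off the work surface, if the arm or the gripper's body presses on something with over 40 N, if the wrist force passes 120 N, or if a joint passes its speed limit or range.

ROBOT

A 7-joint arm with a two-finger parallel gripper is mounted at the origin on a cart in front of the work surface, level with it; the furniture and walls round the work are solid. World frame = base frame: x ahead of the robot, y to its left, z up, the work surface at z = 0. Lengths are in m, angles in rad, forces in N, time in s.
With the tool pointing down it reaches from about 0.4 to 0.85 m from the base axis. Payload 10.4 kg.
Tool frame: the origin (TCP) lies midway between the tips of the shut fingers; the grasp point (between the pads) lies robot.grasp_offset behind it (robot.grasp_offset is the distance from the TCP to the grasp point, in m); z points along the fingers, y is the direction in which the jaws open and shut (so a half turn about z gives the same grasp; the last joint's range is limited). The gripper opens to 87 mm and grips with 3 to 60 N. Pads are 19 mm wide; open, the fingers measure 117 mm over their backs; the gripper's body (75 mm by 190 mm) begins 51 mm behind the grasp point.
Start: joints at [-1.233, 0.332, -0.065, 1.46, 0.022, 1.35, -0.088], TCP at [0.221, 0.585, 0.185] pointing down, gripper open.
Joint ranges: [-2.6, 2.6], [-0.5, 2.12], [-1.47, 1.34], [0.16, 2.42], [-1.27, 4.41], [0.06, 2.06], [-2.6, 2.6]. Speed limits (rad/s): [2.22, 2.22, 2.79, 2.79, 3.14, 3.14, 3.14].

INTERFACE

Orientations are given as a unit quaternion [x, y, z, w].
In Python, from workcell import robot, imaging, order gives the robot as it stands.
- The arm moves only by the tool jog_arm, never from a script. Its argument "steps" is a list of rows, each a list of 4 numbers: the shift along the tool's x, y, z each as a share of 50 cm, from -1 to 1, then the turn about the tool's z as a share of pi/2 rad, from -1 to 1. A call has 1 to 20 rows; each row shifts and turns the commanded pose from where the row before left it, along the tool's axes as they then stand; what a row does not reach is not made up. A row lasts 1/8 s, in which the tool goes at most 62.5 mm and 10.7 degrees, less where a joint would pass 70% of its speed; a pose out of reach is approached as far as the arm can. A call with a number of a shift or a turn outside -1 to 1 is refused whole. A call with a gripper value outside its range is refused whole. "claw" is the finger opening in mm, from 0 to 87, set as the call begins (left out, the last holds). The fingers move at their own pace and stop on an object; "grip_force" is the grip in N (left out, the last holds). Time passes only in rows, so rows that do not move let the fingers close. It gives the time, the measured TCP pose, the force and the opening at its end, in the units of the state.
- robot.read_state(): the state, without advancing time (a new reading comes with each control period).
- imaging.grab_frame(name): name is "scene" or "top"; returns a dict with "img" (480x640x3 uint8, red, green, blue), "vfov" (degrees; the focal length in pixels is half the picture's height over the tangent of half this angle, whatever the lens; pixels are square), "cx", "cy" (the principal point, pixels), "rvec" (rotation vector, rad) and "tvec" (3), from world to camera coordinates, as OpenCV has them. Camera axes: x right, y down, z forward; pixel columns grow to the right and rows downward; lengths in m; the calibration is good to about 2 mm. A picture is of the moment at which its call begins. There is no depth.
- order.sign_off(): hands the job in, once; it reports no verdict.
The state is a dict: "t": time; "joint_positions": joint angles; "joint_vel": joint speeds; "tau": joint torques, N m; "eef_pos": TCP position; "orientation": TCP orientation; "wrist_force": force on the tool from outside, world axes, zero at the start; "moment": the same for the moment, N m; "opening": finger opening in m.
Only numpy, scipy, OpenCV 4.12 (cv2) and the standard library are available. Lean on these libraries where they do the work, as an engineer would, in place of code of your own. Each camera call takes 0.05 s, during which the arm holds its last target. There are 200 camera calls.

## Working session

There is one attempt and no reset: what is moved stays moved. The work goes in short steps, Python scripts to look and compute and a tool call to move; the robot and the scene stay as the last step left them, time stands still between calls to the robot, and variables do not carry over. Pictures are saved under pics/ and viewed, about 8 in all and at most 12, crops included, and the job is handed in when it is done.

Besides the shell and the picture viewer there is one more tool, called after "Call:" by a JSON object that holds its "op" and its "data", one argument or row to a line. jog_arm: Moves the arm, as the interface text tells. Shift numbers are shares of 50 cm and turn numbers shares of pi/2 rad, none past 1 either way. Its arguments: {"type":"object","properties":{"steps":{"type":"array","items":{"type":"array","items":{"type":"number"}}},"claw":{"type":"number"},"grip_force":{"type":"number"}},"required":["steps"]}

```bash
ls; mkdir -p pics; python3 - <<'E'
from workcell import robot, imaging
import cv2, pickle
s=robot.read_state(); print({k:s[k] for k in('t','eef_pos','orientation','wrist_force','opening')}, robot.grasp_offset)
for n in('scene','top'):
    f=imaging.grab_frame(n); pickle.dump(f,open(n+'.pkl','wb'))
    cv2.imwrite(f'pics/{n}0.png',f['img'][:,:,::-1]); print(n,f['vfov'],f['cx'],f['cy'],f['rvec'],f['tvec'])
E
```

```text
pics
{'t': 0.0, 'eef_pos': array([0.2205114 , 0.58433349, 0.18445196]), 'orientation': array([ 1.79438718e-01,  9.83768886e-01, -7.18322758e-04, -9.49937756e-05]), 'wrist_force': array([-0.55762541,  0.0373481 ,  0.02282522]), 'opening': 0.08722753497298638} 0.0187
scene 48.64747391492463 312.9910294902478 245.34515341354415 [ 2.17573876 -0.77208881  0.35585365] [-0.51429874  0.39158096  0.96556853]
top 49.40028903515275 333.1108709734169 244.31862050409208 [ 2.1379437  -2.13315991  0.21014392] [-0.04273215  0.6718721   1.25548889]
```

View pics/scene0.png

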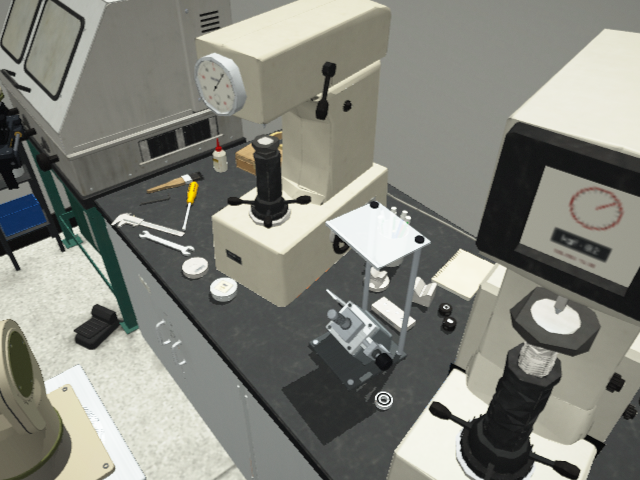

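View pics/top0.png

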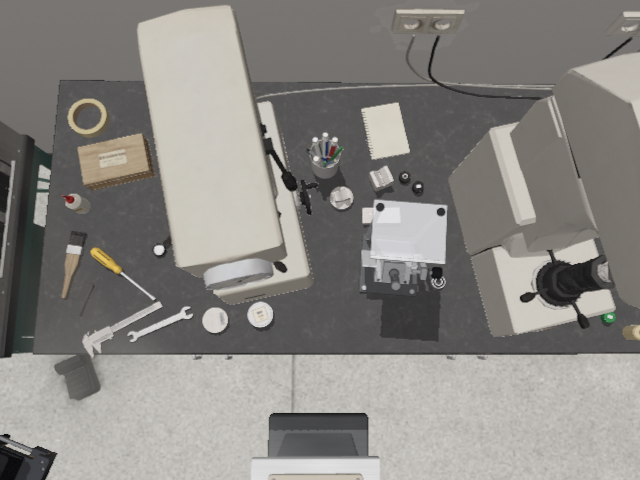

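The scene view shows the stand around (355,330), guard plate corners (328,222), (374,203), (430,240), (388,266), knob about (383,360) and bearing (384,401). In the top view the plate spans (371..447, 201..263) and the knob is near (437,275). I'll enlarge both.

```bash
python3 - <<'E'
import cv2,pickle,numpy as np
a=pickle.load(open('scene.pkl','rb'))['img'][280:400,300:420]; b=pickle.load(open('top.pkl','rb'))['img'][195:300,355:455]
a=cv2.resize(a,(430,430),interpolation=cv2.INTER_CUBIC)
b=cv2.resize(b,(370,388),interpolation=cv2.INTER_CUBIC); b=cv2.copyMakeBorder(b,0,42,0,0,cv2.BORDER_CONSTANT)
cv2.imwrite('pics/crop1.png',np.hstack([a,b])[:,:,::-1])
E
```

```text
(no output)
```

View pics/crop1.png

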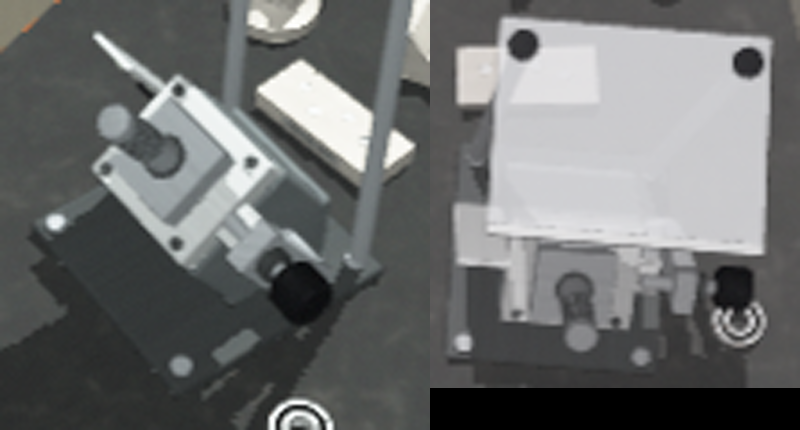

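Crop, in full-picture pixels: stud free end at scene (331.5,314) and top (395.5,285). Front bolts are at scene (315.3,341.7) and (350.5,382.1), top (363.9,287.7) and (412,291.2). The black knob is clear in both views. Triangulating next.

```bash
cat > h.py <<'E'
import cv2,pickle,numpy as np
def cam(f):
    R=cv2.Rodrigues(np.array(f['rvec'],float))[0]; F=240/np.tan(np.radians(f['vfov'])/2)
    K=np.array([[F,0,f['cx']],[0,F,f['cy']],[0,0,1]]); return K@np.c_[R,np.ravel(f['tvec'])]
def centre(P): return -np.linalg.solve(P[:,:3],P[:,3])
def onz(P,uv,z):
    c=centre(P); d=np.linalg.solve(P[:,:3],[*uv,1]); return c+d*(z-c[2])/d[2]
def tri(P,Q,a,b):
    X=cv2.triangulatePoints(P,Q,np.array(a,float),np.array(b,float)).ravel(); X=X[:3]/X[3]
    e=[ (lambda p:p[:2]/p[2])(M@np.r_[X,1])-u for M,u in((P,a),(Q,b))]
    return X,np.round(np.ravel(e),1)
def proj(P,X): p=P@np.r_[X,1]; return p[:2]/p[2]
E
python3 - <<'E'
from h import *
np.set_printoptions(precision=4,suppress=True)
fs,ft=[pickle.load(open(n+'.pkl','rb')) for n in('scene','top')]
P,Q=cam(fs),cam(ft); print(centre(P),centre(Q))
def blob(f,x0,x1,y0,y1,t):
    m=(f['img'][y0:y1,x0:x1].max(2)<t).astype(np.uint8)
    n,l,s,c=cv2.connectedComponentsWithStats(m); i=1+s[1:,4].argmax(); print('blob',s[i],c[i]+[x0,y0]); return c[i]+[x0,y0], s[i]
ks,_=blob(fs,365,400,345,375,30); kt,_=blob(ft,425,450,262,285,30)
print('knob',tri(P,Q,ks,kt))
print('studend',tri(P,Q,(331.5,314),(395.5,285)))
b=[tri(P,Q,(315.3,341.7),(363.9,287.7)),tri(P,Q,(350.5,382.1),(412.0,291.2))]; print('bolts',b)
for z in(.01,.012): print([onz(Q,u,z) for u in((363.9,287.7),(412,291.2))])
# guard corners, top view
for z in(.322,.33): 
    c=[onz(Q,u,z) for u in((370.4,257.7),(445.3,263.4),(373.9,199.6),(446.9,205.3))]
    c2=[onz(P,u,z) for u in((328,222),(388,266),(374,203),(430,240))]
    for C in(c,c2): print(z,np.array(C)[:,:2].tolist(),'front mid',(C[0]+C[1])/2,'yaw',np.degrees(np.arctan2(C[0][0]-C[1][0],C[0][1]-C[1][1])),'w',np.linalg.norm(C[0]-C[1]))
E
```

```text
[ 0.0979 -0.6921  0.9282] [ 0.4377 -0.0188  1.3556]
blob [ 10   8  18  18 213] [383.4601 361.507 ]
blob [ 7  5 10 12 82] [436.4268 272.2927]
knob (array([ 0.5978, -0.2932,  0.0949]), array([-0.2,  0.1,  0.1, -0.2]))
studend (array([ 0.5594, -0.183 ,  0.1619]), array([-0.1,  0. ,  0. , -0.1]))
bolts [(array([ 0.5683, -0.1223,  0.0127]), array([-0.6,  0.1,  0.3, -0.4])), (array([ 0.5595, -0.2467,  0.0105]), array([-0.5,  0.1,  0.2, -0.3]))]
[array([ 0.5675, -0.1218,  0.01  ]), array([ 0.5587, -0.2462,  0.01  ])]
[array([ 0.5673, -0.1216,  0.012 ]), array([ 0.5585, -0.2459,  0.012 ])]
0.322 [[0.5976881193107269, -0.11154530120173972], [0.5866199198685194, -0.2619877560714576], [0.7180669323644586, -0.12017442919869009], [0.7068201435148728, -0.26981458183176277]] front mid [ 0.5922 -0.1868  0.322 ] yaw 4.2077261001727155 w 0.15084905457482847
0.322 [[0.6049594466367426, -0.11417231059690736], [0.6061013128474603, -0.26781835040159585], [0.7120479341652441, -0.1249355270149567], [0.7119660703616034, -0.26688502484250526]] front mid [ 0.6055 -0.191   0.322 ] yaw -0.425802775474967 w 0.15365028280516474
0.33 [[0.5964498960130453, -0.11082727884865173], [0.5854673670738119, -0.260105273243597], [0.715896948348551, -0.11938961533722836], [0.7047372123265383, -0.2678715175061548]] front mid [ 0.591  -0.1855  0.33  ] yaw 4.207726100172749 w 0.14968144692138172
0.33 [[0.5982682263984468, -0.121798916624964], [0.5993950237957452, -0.27341734278744584], [0.7039435041981972, -0.13242009459886583], [0.7038627207228569, -0.2724963340029277]] front mid [ 0.5988 -0.1976  0.33  ] yaw -0.42580277547496037 w 0.15162261316954842
```

```bash
python3 - <<'E'
from h import *
np.set_printoptions(precision=4,suppress=True)
fs,ft=[pickle.load(open(n+'.pkl','rb')) for n in('scene','top')]
P,Q=cam(fs),cam(ft)
for n,a,b in(('scale a',(326.5,290),(361.5,265.5)),('scale b',(326.5,290),(361.5,250)),('monitor up',(508,127),(450,175)),('mon low',(478,248),(468,248)),('base',(498,335),(470,250)),('basefront',(393,480),(487,335)),('left tester base',(282,303),(222,301)),('tester right',(387,170),(310,270))): print(n,*tri(P,Q,a,b))
# knob extent checks: predicted px of knob ends given the estimate
k=np.array([.5978,-.2932,.0949]); y=np.array([.0715,.9974,0])
for s in(-.012,0,.012): print(s,proj(P,k+s*y),proj(Q,k+s*y))
x=np.array([.9974,-.0715,0]); a=-.574*x+np.array([0,0,.819]); e=np.array([.5594,-.183,.1619])
for d in(0,-.022,-.066): print('stud',d,e+d*a,proj(P,e+d*a),proj(Q,e+d*a))
A=fs['img'][290:400,300:410]; B=ft['img'][240:300,355:450]
A=cv2.resize(A,None,fx=6,fy=6,interpolation=cv2.INTER_CUBIC)[:560,:440];
# magnified stud and knob, grids of 5 px
def g(f,x0,y0,w,hh,s):
    I=cv2.resize(f['img'][y0:y0+hh,x0:x0+w],None,fx=s,fy=s,interpolation=cv2.INTER_NEAREST)
    for i in range(0,w,10): cv2.line(I,(i*s,0),(i*s,hh*s),(255,0,0),1)
    for i in range(0,hh,10): cv2.line(I,(0,i*s),(w*s,i*s),(255,0,0),1)
    return I
I=np.vstack([np.hstack([g(fs,320,280,40,30+10,7),g(fs,365,340,40,40,7)]),np.hstack([g(ft,380,260,40,40,7),g(ft,410,260,40,40,7)])])
cv2.imwrite('pics/z.png',I[:,:,::-1])
E
```

```text
scale a [ 0.6092 -0.1079  0.1355] [-0.7  0.1  0.4 -0.6]
scale b [ 0.6352 -0.1011  0.1185] [ 6.4 -1.5 -3.   5.2]
monitor up [ 0.7529 -0.2771  0.5235] [-36.2   6.1  27.9 -26.3]
mon low [ 0.6526 -0.3388  0.3742] [-33.7   5.   21.8 -22.1]
base [ 0.6836 -0.3984  0.1931] [-32.6   5.1  20.2 -20.4]
basefront [ 0.4609 -0.4405  0.0272] [-9.3  1.7  3.8 -5.5]
left tester base [ 0.6269  0.2371 -0.2061] [-30.4   0.8  16.8 -26.4]
tester right [ 0.6439 -0.0729  0.4085] [-56.4  -4.7  43.4 -44.1]
-0.012 [387.3762 365.81  ] [441.4582 272.4759]
0 [383.2401 361.5758] [436.5597 272.1126]
0.012 [379.164  357.4029] [431.6607 271.7493]
stud 0 [ 0.5594 -0.183   0.1619] [331.4357 313.9911] [395.542  284.9191]
stud -0.022 [ 0.572  -0.1839  0.1439] [336.4049 317.4134] [394.7738 280.3216]
stud -0.066 [ 0.5972 -0.1857  0.1078] [345.863  323.9272] [393.3107 271.5645]
```

View pics/z.png

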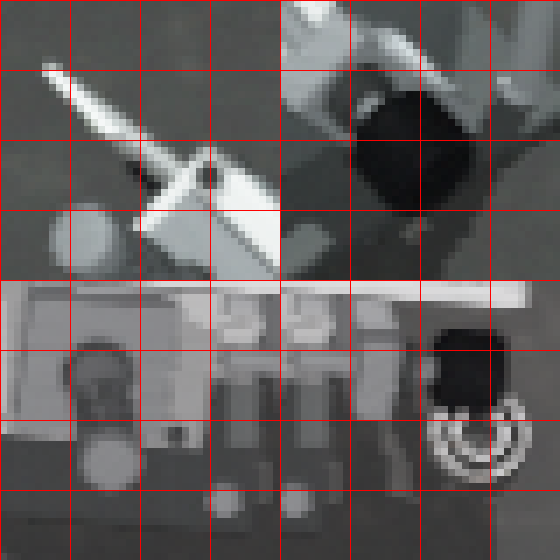

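Stud end is at scene (332,314), top (395.7,286). The knob is at scene (383.6,361.6), top (437,272.5). The scale plate top is about z 0.14. The jog has no tilt, so the tool stays vertical, and I'll check the clearance to the tester on the right.

```bash
python3 - <<'E'
from h import *
np.set_printoptions(precision=3,suppress=True)
fs,ft=[pickle.load(open(n+'.pkl','rb')) for n in('scene','top')]
P,Q=cam(fs),cam(ft)
for b in((450,178),(475,252),(472,255),(497,333)):
    for z in np.arange(.05,.66,.1): X=onz(Q,b,z); print(b,X,proj(P,X))
print(tri(P,Q,(332,314),(395.7,286))[0],tri(P,Q,(383.6,361.6),(437,272.5))[0])
E
```

```text
(450, 178) [ 0.851 -0.347  0.05 ] [483.461 329.32 ]
(450, 178) [ 0.82  -0.322  0.15 ] [473.974 297.078]
(450, 178) [ 0.788 -0.297  0.25 ] [463.246 260.618]
(450, 178) [ 0.756 -0.271  0.35 ] [451.017 219.056]
(450, 178) [ 0.725 -0.246  0.45 ] [436.947 171.238]
(450, 178) [ 0.693 -0.221  0.55 ] [420.588 115.638]
(450, 178) [ 0.661 -0.196  0.65 ] [401.33   50.188]
(475, 252) [ 0.655 -0.403  0.05 ] [443.654 397.195]
(475, 252) [ 0.639 -0.374  0.15 ] [433.893 359.482]
(475, 252) [ 0.622 -0.344  0.25 ] [422.914 317.061]
(475, 252) [ 0.605 -0.315  0.35 ] [410.473 268.993]
(475, 252) [ 0.589 -0.285  0.45 ] [396.258 214.069]
(475, 252) [ 0.572 -0.256  0.55 ] [379.86  150.709]
(475, 252) [ 0.555 -0.226  0.65 ] [360.733  76.809]
(472, 255) [ 0.648 -0.395  0.05 ] [437.693 396.577]
(472, 255) [ 0.632 -0.366  0.15 ] [428.075 358.914]
(472, 255) [ 0.615 -0.337  0.25 ] [417.256 316.548]
(472, 255) [ 0.599 -0.309  0.35 ] [404.996 268.539]
(472, 255) [ 0.583 -0.28   0.45 ] [390.986 213.679]
(472, 255) [ 0.567 -0.251  0.55 ] [374.823 150.39 ]
(472, 255) [ 0.551 -0.222  0.65 ] [355.97   76.565]
(497, 333) [ 0.452 -0.448  0.05 ] [384.374 482.252]
(497, 333) [ 0.451 -0.415  0.15 ] [374.79  437.244]
(497, 333) [ 0.45  -0.382  0.25 ] [364.08  386.951]
(497, 333) [ 0.449 -0.35   0.35 ] [352.034 330.385]
(497, 333) [ 0.448 -0.317  0.45 ] [338.386 266.294]
(497, 333) [ 0.446 -0.284  0.55 ] [322.792 193.069]
(497, 333) [ 0.445 -0.251  0.65 ] [304.806 108.609]
[ 0.558 -0.184  0.163] [ 0.597 -0.294  0.096]
```

Call:
{"op": "jog_arm", "data": {
  "steps": [
    [0,0,-0.12,0],
    [0,0,-0.12,0],
    [0,0,-0.12,0]
  ],
  "claw": 60,
  "grip_force": 40
}}

```text
t: 0.48
eef_pos: [0.2205, 0.5843, 0.3669]
orientation: [0.179, 0.984, -0.0, -0.0]
wrist_force: [0.3, 1.5, -0.4]
opening: 0.0656
```

```bash
cat > go.py <<'E'
import sys,numpy as np
from scipy.spatial.transform import Rotation as R
from workcell import robot
# go.py x y z jawdeg nrows : one constant row to reach the world pose from the measured one
x,y,z,jaw,n=map(float,sys.argv[1:6]); s=robot.read_state()
r=R.from_quat(s['orientation']); M=r.as_matrix(); d=np.array([x,y,z])-s['eef_pos']
j=np.degrees(np.arctan2(M[1,1],M[0,1])); dw=(jaw-j+180)%360-180
t=-dw/90; th=-np.radians(dw)/n
p=M.copy(); print('jaw',round(j,2),'turn share total',round(t,4),'dist',np.linalg.norm(d),'F',np.round(s['wrist_force'],1))
out=[]
for i in range(int(n)):
    out.append(np.r_[p.T@d/n/.5,t/n].round(4).tolist()); p=p@R.from_rotvec([0,0,th]).as_matrix()
print(out)
E
python3 go.py 0.42 -0.05 0.367 -4.1 14
```

```text
jaw 69.33 turn share total 0.8159 dist 0.6649590459182427 F [ 0.3  1.5 -0.4]
[[-0.0587, -0.0747, 0.0, 0.0583], [-0.0652, -0.069, 0.0, 0.0583], [-0.0713, -0.0628, 0.0, 0.0583], [-0.0767, -0.056, 0.0, 0.0583], [-0.0815, -0.0488, 0.0, 0.0583], [-0.0856, -0.0411, 0.0, 0.0583], [-0.089, -0.0331, 0.0, 0.0583], [-0.0917, -0.0248, 0.0, 0.0583], [-0.0936, -0.0164, 0.0, 0.0583], [-0.0947, -0.0077, 0.0, 0.0583], [-0.095, 0.001, 0.0, 0.0583], [-0.0945, 0.0096, 0.0, 0.0583], [-0.0932, 0.0182, 0.0, 0.0583], [-0.0912, 0.0267, 0.0, 0.0583]]
```

Call:
{"op": "jog_arm", "data": {
  "steps": [
    [-0.0587,-0.0747,0,0.0583],
    [-0.0652,-0.069,0,0.0583],
    [-0.0713,-0.0628,0,0.0583],
    [-0.0767,-0.056,0,0.0583],
    [-0.0815,-0.0488,0,0.0583],
    [-0.0856,-0.0411,0,0.0583],
    [-0.089,-0.0331,0,0.0583],
    [-0.0917,-0.0248,0,0.0583],
    [-0.0936,-0.0164,0,0.0583],
    [-0.0947,-0.0077,0,0.0583],
    [-0.095,0.001,0,0.0583],
    [-0.0945,0.0096,0,0.0583],
    [-0.0932,0.0182,0,0.0583],
    [-0.0912,0.0267,0,0.0583],
    [0,0,0,0]
  ]
}}

```text
t: 2.35
eef_pos: [0.4201, -0.0531, 0.3651]
orientation: [0.735, 0.678, 0.0, -0.0]
wrist_force: [-1.3, 0.3, -0.3]
opening: 0.0602
```

```bash
python3 go.py 0.596 -0.305 0.30 -4.1 8
```

```text
jaw -4.56 turn share total -0.0051 dist 0.31410937108925796 F [-1.3  0.3 -0.3]
[[-0.0593, 0.0488, 0.0163, -0.0006], [-0.0593, 0.0488, 0.0163, -0.0006], [-0.0594, 0.0487, 0.0163, -0.0006], [-0.0594, 0.0487, 0.0163, -0.0006], [-0.0595, 0.0486, 0.0163, -0.0006], [-0.0595, 0.0486, 0.0163, -0.0006], [-0.0596, 0.0485, 0.0163, -0.0006], [-0.0596, 0.0484, 0.0163, -0.0006]]
```

Call:
{"op": "jog_arm", "data": {
  "steps": [
    [-0.095,0,0,-0.001],
    [-0.095,0,0,-0.001],
    [-0.095,0,0,-0.001],
    [-0.095,0,0,-0.001],
    [-0.095,0,0,-0.001],
    [0,0.078,0.026,0],
    [0,0.078,0.026,0],
    [0,0.078,0.026,0],
    [0,0.078,0.026,0],
    [0,0.078,0.026,0],
    [0,0,0,0],
    [0,0,0,0]
  ]
}}

```text
t: 3.85
eef_pos: [0.5979, -0.2989, 0.2999]
orientation: [0.729, 0.684, -0.0, -0.0]
wrist_force: [-0.4, -0.2, -0.1]
opening: 0.06
```

```bash
python3 go.py 0.596 -0.305 0.077 -4.1 8; cat > snap.py <<'E'
import sys,cv2,numpy as np
from workcell import imaging
I=[imaging.grab_frame(n)['img'] for n in('scene','top')]
np.savez(sys.argv[1]+'.npz',*I)
a=cv2.resize(I[0][120:400,280:480],None,fx=2,fy=2); b=cv2.resize(I[1][120:400,330:530],None,fx=2,fy=2)
cv2.imwrite('pics/'+sys.argv[1]+'.png',np.hstack([a,b])[:,:,::-1])
E
python3 snap.py s1
```

```text
jaw -3.68 turn share total 0.0047 dist 0.22303262386717743 F [-0.4 -0.2 -0.1]
[[-0.0016, -0.0003, 0.0557, 0.0006], [-0.0016, -0.0003, 0.0557, 0.0006], [-0.0016, -0.0003, 0.0557, 0.0006], [-0.0016, -0.0003, 0.0557, 0.0006], [-0.0016, -0.0003, 0.0557, 0.0006], [-0.0016, -0.0003, 0.0557, 0.0006], [-0.0016, -0.0003, 0.0557, 0.0006], [-0.0016, -0.0003, 0.0557, 0.0006]]
```

View pics/s1.png

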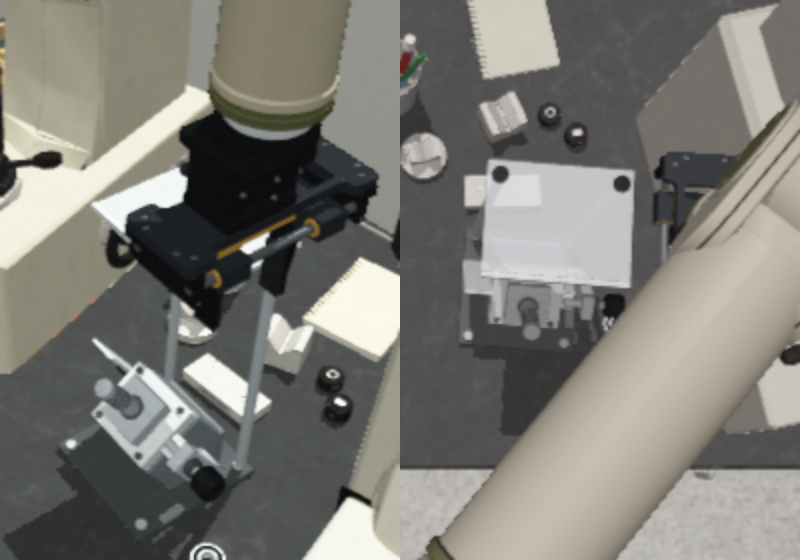

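The view shows the gripper with jaws along x beside the guard, clear of everything. The wrist link is a wide cylinder with its lower ring centred near scene (417,175). I'll size it against the guard before descending.

```bash
python3 - <<'E'
from h import *
np.set_printoptions(precision=3,suppress=True)
P=cam(pickle.load(open('scene.pkl','rb')))
t=np.array([.5979,-.2989,0]); 
v=centre(P)-t; v[2]=0; v/=np.linalg.norm(v); w=np.array([-v[1],v[0],0])
for z in np.arange(.36,.60,.02):
    q=t+[0,0,z]; print(round(z,2),'axis',proj(P,q),'r55 near',proj(P,q+.055*v),'sides',proj(P,q-.055*w),proj(P,q+.055*w))
E
```

```text
0.36 axis [400.595 261.085] r55 near [397.025 285.124] sides [366.153 255.94 ] [435.79  266.342]
0.38 axis [402.    251.625] r55 near [398.443 275.575] sides [367.005 246.503] [437.772 256.861]
0.4 axis [403.45  241.862] r55 near [399.909 265.704] sides [367.884 236.766] [439.818 247.073]
0.42 axis [404.948 231.781] r55 near [401.425 255.494] sides [368.792 226.716] [441.932 236.962]
0.44 axis [406.494 221.366] r55 near [402.995 244.928] sides [369.729 216.337] [444.117 226.513]
0.46 axis [408.093 210.6  ] r55 near [404.62  233.986] sides [370.698 205.612] [446.376 215.707]
0.48 axis [409.747 199.466] r55 near [406.304 222.647] sides [371.699 194.524] [448.713 204.527]
0.5 axis [411.459 187.943] r55 near [408.05  210.891] sides [372.735 183.054] [451.133 192.952]
0.52 axis [413.231 176.011] r55 near [409.862 198.694] sides [373.807 171.182] [453.64  180.961]
0.54 axis [415.067 163.648] r55 near [411.743 186.03 ] sides [374.917 158.887] [456.239 168.531]
0.56 axis [416.971 150.831] r55 near [413.697 172.872] sides [376.067 146.145] [458.934 155.639]
0.58 axis [418.946 137.533] r55 near [415.729 159.19 ] sides [377.261 132.931] [461.732 142.257]
```

```bash
python3 go.py 0.596 -0.3085 0.30 -4.1 2
```

```text
jaw -3.71 turn share total 0.0044 dist 0.0096038669000644 F [-0.5 -1.1 -0.7]
[[-0.0095, -0.001, 0.001, 0.0022], [-0.0095, -0.001, 0.001, 0.0022]]
```

Call:
{"op": "jog_arm", "data": {
  "steps": [
    [-0.0095,-0.001,0,0.002],
    [-0.0095,-0.001,0,0.002],
    [0,0,0.055,0],
    [0,0,0.055,0],
    [0,0,0.055,0],
    [0,0,0.055,0],
    [0,0,0.05,0],
    [0,0,0.05,0],
    [0,0,0,0],
    [0,0,0,0]
  ]
}}

```text
t: 5.2
eef_pos: [0.5968, -0.3089, 0.1414]
orientation: [0.732, 0.682, 0.0, 0.001]
wrist_force: [-0.2, 0.1, 0.0]
opening: 0.0601
```

```bash
python3 go.py 0.596 -0.3085 0.079 -4.1 4;python3 snap.py s2
```

```text
jaw -4.05 turn share total 0.0005 dist 0.06244667170939776 F [-0.2  0.1  0. ]
[[0.0002, -0.0005, 0.0312, 0.0001], [0.0002, -0.0005, 0.0312, 0.0001], [0.0002, -0.0005, 0.0312, 0.0001], [0.0002, -0.0005, 0.0312, 0.0001]]
```

View pics/s2.png

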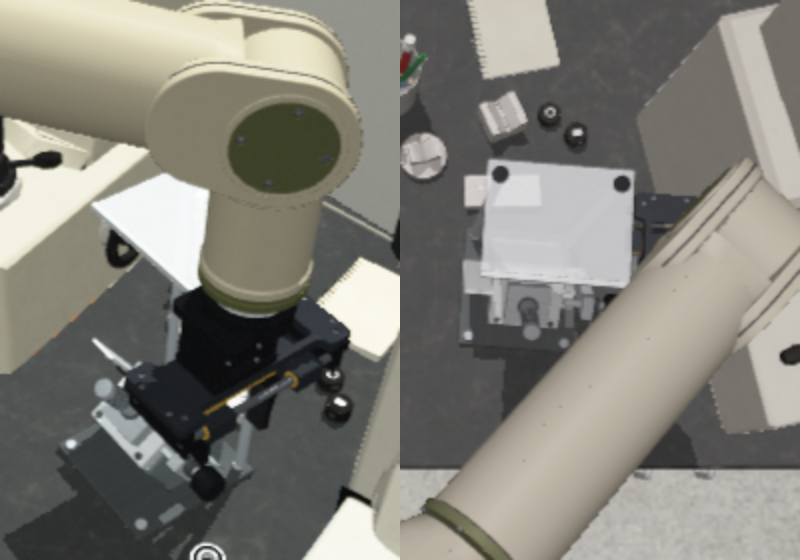

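The gripper sits beside the guard above the knob (crop (207,483)), with the wrist still clear. I'll do the last 62 mm gently.

Call:
{"op": "jog_arm", "data": {
  "steps": [
    [0,0,0.025,0],
    [0,0,0.025,0],
    [0,0,0.025,0],
    [0,0,0.025,0],
    [0,0,0.025,0],
    [0,0,0,0]
  ]
}}

```text
t: 6.05
eef_pos: [0.596, -0.308, 0.0764]
orientation: [0.732, 0.682, -0.0, -0.001]
wrist_force: [-0.3, -0.7, 0.6]
opening: 0.0598
```

Call:
{"op": "jog_arm", "data": {
  "steps": [
    [0,0,0,0],
    [0,0,0,0],
    [0,0,0,0],
    [0,0,0,0],
    [0,0,0,0],
    [0,0,0,0]
  ],
  "claw": 0,
  "grip_force": 30
}}

```text
t: 6.8
eef_pos: [0.5966, -0.3084, 0.0777]
orientation: [0.732, 0.682, 0.0, -0.0]
wrist_force: [0.7, 1.0, 0.5]
opening: 0.0082
```

```bash
cat > st.py <<'E'
from workcell import robot
s=robot.read_state(); print(s['t'],s['eef_pos'].round(4),s['wrist_force'].round(2),s['moment'].round(2),s['opening'])
E
python3 st.py; sed -i 's/\[120:400,280:480\],None,fx=2,fy=2/[290:390,300:440],None,fx=5.6,fy=5.6,interpolation=cv2.INTER_CUBIC/; s/np.hstack(\[a,b\])/a/' snap.py; python3 snap.py s3
```

```text
6.8 [ 0.5966 -0.3084  0.0777] [0.65 0.95 0.48] [-0.11  0.04 -0.01] 0.0081607662305627
```

View pics/s3.png

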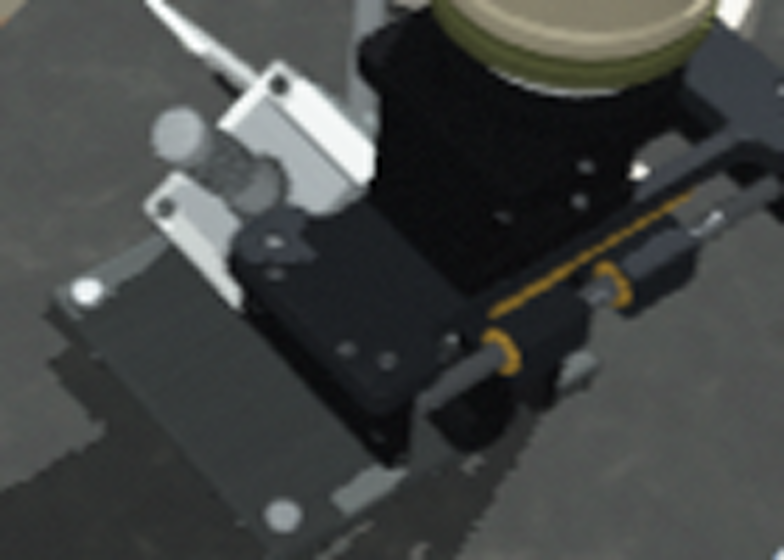

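The knob is still in place near (384,364), but the jaws closed to 8 mm, so they missed it. I'll brighten and overlay the predicted tool point.

```bash
python3 - <<'E'
from h import *
P=cam(pickle.load(open('scene.pkl','rb')))
I=np.load('s3.npz')['arr_0'][330:390,360:430]; s=11
J=cv2.resize(I,None,fx=s,fy=s,interpolation=cv2.INTER_CUBIC)[:600,:790]
J=(255*(J/255.)**.45).astype(np.uint8)
y=np.array([.0715,.9974,0]); x=np.array([.9974,-.0715,0]); z=np.array([0,0,1])
t=np.array([.5966,-.3084,.0777]); k=np.array([.597,-.294,.0955])
def m(X,c): u=proj(P,X); cv2.circle(J,tuple(int(v) for v in ((u-[360,330]+.5)*s)),5,c,2); print(u)
m(t,(255,0,0)); m(t+.0187*z,(255,255,0)); m(t+.0187*z+.0095*y,(255,255,0)); m(t+.0187*z-.0095*y,(255,255,0))
m(k-.012*y,(0,255,0)); m(k+.012*y,(0,255,0)); m(k-.012*y+.015*x,(0,255,0)); m(k-.012*y-.015*x,(0,255,0)); m(k-.012*y+.015*z,(0,255,255));m(k-.012*y-.015*z,(0,255,255))
cv2.imwrite('pics/b.png',J[:,:,::-1])
E
```

```text
[387.61432392 372.43510344]
[388.53695231 366.51385149]
[385.24100455 363.14246969]
[391.87163074 369.92485039]
[387.40750848 366.10638981]
[379.18492486 357.68476075]
[393.35121313 362.39787965]
[381.38635966 369.86322041]
[388.1514856  361.25659519]
[386.67784481 370.86287867]
```

View pics/b.png

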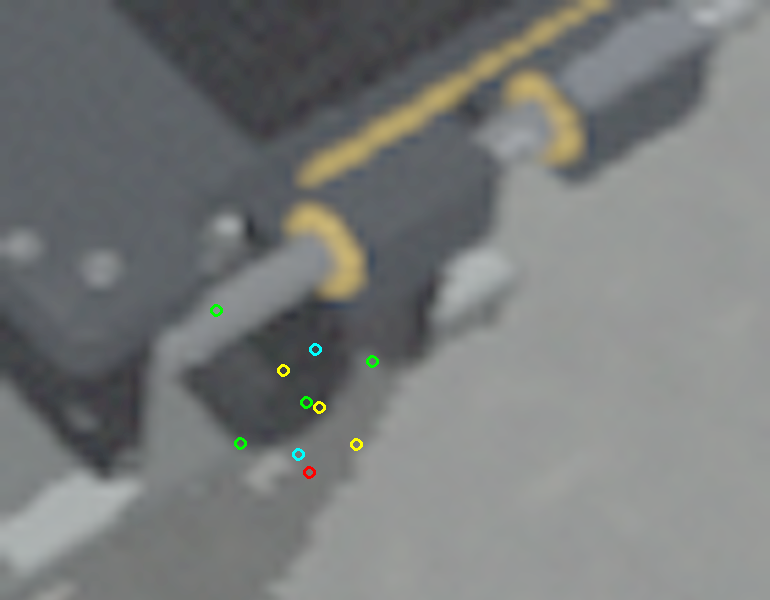

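```bash
python3 - <<'E'
from h import *
from scipy.optimize import least_squares as ls
np.set_printoptions(precision=4,suppress=True)
P=cam(pickle.load(open('scene.pkl','rb')))
y=np.array([.0715,.9974,0]); x=np.array([.9974,-.0715,0]); z=np.array([0,0,1])
def b(t,p,op): c=t+p[0]*x+p[1]*y+p[2]*z; h=(op+p[3])/2*x; return np.r_[proj(P,c-h),proj(P,c+h)]
T1=np.array([.5979,-.2989,.2999]);T2=np.array([.5968,-.3089,.1414]);T3=np.array([.5966,-.3084,.0777])
m1=[386.5,259,436.5,234];m2=[381.5,336.5,426,310];m3=[390,352.7,409.5,340.5]
r=ls(lambda p:np.r_[b(T1,p,.06)-m1,b(T2,p,.06)-m2],[0,-.03,.07,.0]); print(r.x,r.fun)
print('pred s3',b(T3,r.x,.0082),b(T3,r.x,.03))
q=ls(lambda d:b(T3+[d[0],0,d[1]],r.x,d[2])-m3,[0,0,.01]); print('x,z shift, opening',q.x,q.fun)
q=ls(lambda d:b(T3+[0,d[0],d[1]],r.x,d[2])-m3,[0,0,.01]); print('y,z shift, opening',q.x,q.fun)
for zz in (.295,.305,.315): print('flange',proj(P,T3*[1,1,0]+zz*z))
E
```

```text
[-0.018  -0.0343  0.1247  0.0379] [ 0.1043  0.1541 -0.0495 -0.1566 -0.1035 -0.1263  0.0405  0.1255]
pred s3 [389.5406 353.6632 409.6907 341.3336] [384.6459 356.6582 414.3251 338.4979]
x,z shift, opening [-0.0001  0.0025  0.0069] [-0.0628 -0.1029  0.0642  0.1051]
y,z shift, opening [0.     0.0024 0.0069] [-0.0628 -0.1029  0.0642  0.1051]
flange [399.921  293.4531]
flange [400.5839 289.1986]
flange [401.2569 284.8798]
```

```bash
python3 - <<'E'
from h import *
P=cam(pickle.load(open('scene.pkl','rb')))
y=np.array([.0715,.9974,0]); x=np.array([.9974,-.0715,0]); z=np.array([0,0,1])
out=[]
for n,T,x0,y0 in(('s1',[.5979,-.2989,.2999],365,215),('s2',[.5968,-.3089,.1414],360,295)):
    T=np.array(T); I=np.load(n+'.npz')['arr_0'][y0:y0+85,x0:x0+80]; s=5
    J=cv2.resize(I,None,fx=s,fy=s,interpolation=cv2.INTER_CUBIC); J=(255*(J/255.)**.5).astype(np.uint8)
    for sx in(-1,1):
        for dy in(-.0095,.0095):
            for dz,c in((0,(255,0,0)),(.0187,(255,255,0))):
                u=proj(P,T+sx*.03*x+dy*y+dz*z); cv2.circle(J,tuple(int(v) for v in((u-[x0,y0]+.5)*s)),4,c,1)
    out.append(J)
cv2.imwrite('pics/c.png',np.hstack(out)[:,:,::-1])
E
```

```text
(no output)
```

View pics/c.png

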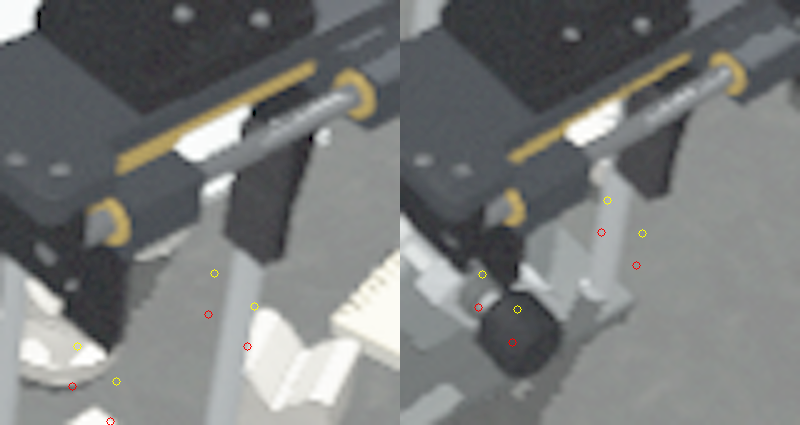

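The images show the visible fingertips about 33 mm higher than the reported TCP projects. That fits the jaws having slid over the top of the knob. I'll open, go lower, and test by feel.

Call:
{"op": "jog_arm", "data": {
  "steps": [
    [0,0,-0.04,0],
    [0,0,-0.04,0],
    [0,0,0,0],
    [0,0,0,0],
    [0,0,0,0],
    [0,0,0.04,0],
    [0,0,0.04,0],
    [0,0,0.02,0],
    [0,0,0.02,0],
    [0,0,0.01,0],
    [0,0,0,0]
  ],
  "claw": 60
}}

```text
t: 8.28
eef_pos: [0.5966, -0.3084, 0.0526]
orientation: [0.732, 0.682, -0.0, -0.0]
wrist_force: [0.2, -0.3, -0.3]
opening: 0.06
```

Call:
{"op": "jog_arm", "data": {
  "steps": [
    [0,0,0,0],
    [0,0,0,0],
    [0,0,0,0],
    [0,0,0,0],
    [0,0,0,0]
  ],
  "claw": 15
}}

```text
t: 8.9
eef_pos: [0.5964, -0.3084, 0.0527]
orientation: [0.732, 0.682, -0.0, -0.0]
wrist_force: [-0.6, 0.2, 0.9]
opening: 0.0272
```

Call:
{"op": "jog_arm", "data": {
  "steps": [
    [0,0,0,0],
    [0,0,0,0],
    [0,0,0.006,0],
    [0,0,0.006,0],
    [0,0,0,0]
  ],
  "claw": 45
}}

```text
t: 9.52
eef_pos: [0.5964, -0.3082, 0.0462]
orientation: [0.732, 0.682, -0.0, -0.0]
wrist_force: [1.1, -0.2, 0.4]
opening: 0.0449
```

Call:
{"op": "jog_arm", "data": {
  "steps": [
    [0,0,0,0],
    [0,0,0,0],
    [0,0,0,0],
    [0,0,0,0]
  ],
  "claw": 15,
  "grip_force": 40
}}

```text
t: 10.02
eef_pos: [0.5965, -0.3084, 0.0468]
orientation: [0.732, 0.682, -0.0, -0.0]
wrist_force: [-1.2, 0.8, 0.8]
opening: 0.0269
```

Call:
{"op": "jog_arm", "data": {
  "steps": [
    [0,0,0,0],
    [-0.006,0,0,0],
    [-0.006,0,0,0],
    [-0.006,0,0,0],
    [-0.006,0,0,0],
    [-0.006,0,0,0],
    [-0.006,0,0,0],
    [0,0,0,0],
    [0,0,0,0]
  ]
}}

```text
t: 11.15
eef_pos: [0.5952, -0.3264, 0.0467]
orientation: [0.732, 0.682, 0.0, -0.0]
wrist_force: [-4.1, 3.2, 3.6]
opening: 0.0268
```

```bash
python3 st.py;  python3 - <<'E'
from workcell import imaging
from h import *
for n in('scene','top'):
    f=imaging.grab_frame(n); np.save(n+'4.npy',f['img'])
I=np.load('scene4.npy')[335:395,355:425]
J=cv2.resize(I,None,fx=8,fy=8,interpolation=cv2.INTER_CUBIC); J=(255*(J/255.)**.5).astype(np.uint8)
cv2.imwrite('pics/d.png',J[:,:,::-1])
E
```

```text
11.15 [ 0.5952 -0.3264  0.0467] [-4.07  3.25  3.61] [0.63 0.9  0.04] 0.026806213293498134
```

View pics/d.png

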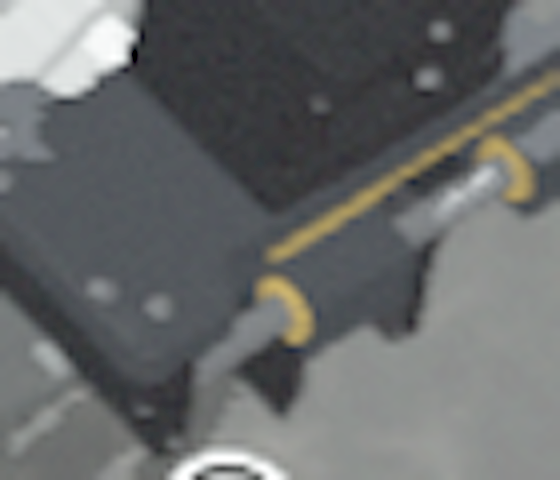

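Call:
{"op": "jog_arm", "data": {
  "steps": [
    [-0.004,0,0,0],
    [-0.004,0,0,0],
    [0,0,0,0]
  ]
}}

```text
t: 11.62
eef_pos: [0.5953, -0.3265, 0.0464]
orientation: [0.731, 0.683, 0.002, -0.003]
wrist_force: [-7.2, 15.0, 10.3]
opening: 0.0268
```

The knob came out 18 mm and hit a hard stop (15 N, no further travel), with the jaws still on it. Releasing, rising, backing out.

Call:
{"op": "jog_arm", "data": {
  "steps": [
    [0.006,0,0,0],
    [0,0,0,0],
    [0,0,0,0],
    [0,0,0,0],
    [0,0,-0.04,0],
    [0,0,-0.05,0],
    [0,0,-0.05,0],
    [0,-0.1,-0.03,0],
    [0,-0.1,0,0],
    [0,-0.1,0,0],
    [0,0,0,0]
  ],
  "claw": 60
}}

```text
t: 13.0
eef_pos: [0.4424, -0.3174, 0.1327]
orientation: [0.733, 0.68, 0.002, -0.0]
wrist_force: [1.5, -0.0, 0.6]
opening: 0.0599
```

```bash
python3 go.py 0.47 -0.177 0.130 -94.1 10
```

```text
jaw -4.29 turn share total 0.9979 dist 0.14313235889269207 F [ 1.5 -0.   0.6]
[[0.0284, 0.0034, 0.0006, 0.0998], [0.0286, -0.0011, 0.0006, 0.0998], [0.0281, -0.0055, 0.0006, 0.0998], [0.0269, -0.0098, 0.0006, 0.0998], [0.025, -0.0139, 0.0006, 0.0998], [0.0225, -0.0176, 0.0006, 0.0998], [0.0195, -0.021, 0.0006, 0.0998], [0.016, -0.0237, 0.0006, 0.0998], [0.0121, -0.0259, 0.0006, 0.0998], [0.0079, -0.0275, 0.0006, 0.0998]]
```

Call:
{"op": "jog_arm", "data": {
  "steps": [
    [0.0284,0.0034,0,0.0998],
    [0.0286,-0.0011,0,0.0998],
    [0.0281,-0.0055,0,0.0998],
    [0.0269,-0.0098,0,0.0998],
    [0.025,-0.0139,0,0.0998],
    [0.0225,-0.0176,0,0.0998],
    [0.0195,-0.021,0,0.0998],
    [0.016,-0.0237,0,0.0998],
    [0.0121,-0.0259,0,0.0998],
    [0.0079,-0.0275,0,0.0998],
    [0,0,0,0],
    [0,0,0,0]
  ],
  "claw": 44
}}

```text
t: 14.5
eef_pos: [0.473, -0.177, 0.1323]
orientation: [0.999, -0.032, 0.0, 0.0]
wrist_force: [0.1, -0.5, 0.2]
opening: 0.0443
```

```bash
python3 go.py 0.530 -0.182 0.107 -94.1 5; python3 - <<'E'
from workcell import imaging
from h import *
F={n:imaging.grab_frame(n) for n in('scene','top')}
for n,(x0,x1,y0,y1) in(('scene',(365,410,345,385)),('top',(425,455,260,288))):
    m=(F[n]['img'][y0:y1,x0:x1].max(2)<30).astype(np.uint8)
    k,l,s,c=cv2.connectedComponentsWithStats(m); i=1+s[1:,4].argmax(); print(n,s[i]+[x0,y0,0,0,0],c[i]+[x0,y0])
a=cv2.resize(F['scene']['img'][190:390,290:430],(420,600),interpolation=cv2.INTER_CUBIC); b=cv2.resize(F['top']['img'][180:380,340:466],(378,600),interpolation=cv2.INTER_CUBIC)
cv2.imwrite('pics/e.png',(255*(np.hstack([a,b])/255.)**.7).astype(np.uint8)[:,:,::-1]); np.save('e.npy',F['scene']['img'])
E
```

```text
jaw -93.66 turn share total 0.0049 dist 0.06254559067727408 F [ 0.1 -0.5  0.2]
[[0.0229, 0.0005, 0.0101, 0.001], [0.0229, 0.0005, 0.0101, 0.001], [0.0229, 0.0005, 0.0101, 0.001], [0.0229, 0.0004, 0.0101, 0.001], [0.0229, 0.0004, 0.0101, 0.001]]
scene [382 362  17  15 131] [389.67938931 370.23664122]
top [439 268   9  11  28] [441.78571429 274.03571429]
```

The knob blob moved by about the expected 18 mm in the images, so it's out. Now advancing on the stud.

Call:
{"op": "jog_arm", "data": {
  "steps": [
    [0.023,0,0.01,0.001],
    [0.023,0,0.01,0.001],
    [0.023,0,0.01,0.001],
    [0.023,0,0.01,0.001],
    [0.023,0,0.01,0.001],
    [0.015,0,0,0],
    [0.01,0,0,0],
    [0.006,0,0,0],
    [0,0,0,0],
    [0,0,0,0]
  ]
}}

```text
t: 15.85
eef_pos: [0.5453, -0.1815, 0.1068]
orientation: [0.999, -0.038, 0.0, -0.0]
wrist_force: [-0.7, 0.6, 0.4]
opening: 0.0439
```

```bash
python3 st.py; python3 go.py 0.554 -0.1837 0.106 -94.1 3; python3 - <<'E'
from workcell import imaging
from h import *
F={n:imaging.grab_frame(n) for n in('scene','top')}
a=cv2.resize(F['scene']['img'][190:360,290:410],(420,595),interpolation=cv2.INTER_CUBIC); b=cv2.resize(F['top']['img'][180:370,350:470],(376,595),interpolation=cv2.INTER_CUBIC)
cv2.imwrite('pics/e2.png',(255*(np.hstack([a,b])/255.)**.6).astype(np.uint8)[:,:,::-1])
E
```

```text
15.85 [ 0.5453 -0.1815  0.1068] [-0.69  0.65  0.39] [-0.04  0.19  0.01] 0.043926860154150794
jaw -94.31 turn share total -0.0024 dist 0.008981182699648274 F [-0.7  0.6  0.4]
[[0.0059, 0.001, 0.0005, -0.0008], [0.0059, 0.001, 0.0005, -0.0008], [0.0059, 0.001, 0.0005, -0.0008]]
```

View pics/e2.png

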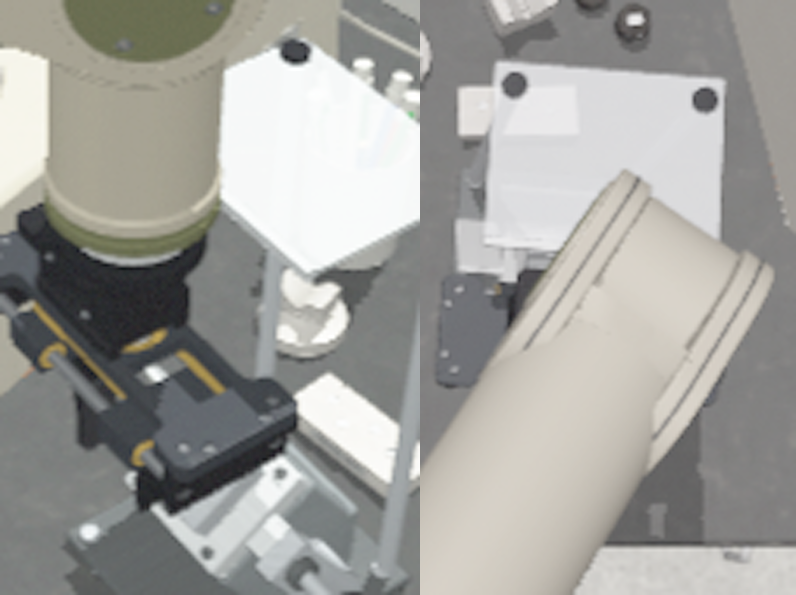

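Call:
{"op": "jog_arm", "data": {
  "steps": [
    [0.006,0.001,0,0],
    [0.006,0.001,0,0],
    [0.005,0.001,0,0],
    [0,0,0,0],
    [0,0,0,0]
  ]
}}

```text
t: 16.58
eef_pos: [0.5538, -0.1838, 0.1067]
orientation: [0.999, -0.038, -0.0, -0.0]
wrist_force: [0.3, -0.4, 0.3]
opening: 0.044
```

Call:
{"op": "jog_arm", "data": {
  "steps": [
    [0,0,0,0],
    [0,0,0,0],
    [0,0,0,0],
    [0,0,0,0],
    [0,0,0,0]
  ],
  "claw": 5,
  "grip_force": 10
}}

```text
t: 17.2
eef_pos: [0.5539, -0.1835, 0.1067]
orientation: [0.999, -0.038, 0.0, -0.0]
wrist_force: [0.1, 0.7, -0.1]
opening: 0.0195
```

Call:
{"op": "jog_arm", "data": {
  "steps": [
    [0,0,0,0],
    [0,0,0,0]
  ],
  "grip_force": 55
}}

```text
t: 17.45
eef_pos: [0.5538, -0.1835, 0.1067]
orientation: [0.999, -0.038, -0.0, -0.0]
wrist_force: [-0.6, 1.5, 0.9]
opening: 0.0177
```

Call:
{"op": "jog_arm", "data": {
  "steps": [
    [-0.0023,0,-0.0033,0],
    [-0.0023,0,-0.0033,0],
    [-0.0023,0,-0.0033,0],
    [-0.0023,0,-0.0033,0],
    [-0.0023,0,-0.0033,0],
    [0,0,0,0],
    [0,0,0,0]
  ]
}}

```text
t: 18.32
eef_pos: [0.5481, -0.1831, 0.1149]
orientation: [0.999, -0.038, -0.0, -0.0]
wrist_force: [3.8, 0.1, -7.3]
opening: 0.0174
```

```bash
cat > pull.py <<'E'
from workcell import robot
import numpy as np
s=robot.read_state(); a=np.array([-.5725,.041,.819]); d=s['eef_pos']-[.5538,-.1835,.1067]
print('t',s['t'],'along',(d@a).round(4),'off',(d-(d@a)*a).round(4),'F.a',(s['wrist_force']@a).round(2),'F',s['wrist_force'].round(2),s['opening'])
E
python3 pull.py
```

```text
t 18.325 along 0.01 off [-0.  0. -0.] F.a -8.09 F [ 3.76  0.15 -7.26] 0.017384738664785414
```

The force is 8.1 N at 10 mm, which matches the spring. Another 10 mm, then hold.

Call:
{"op": "jog_arm", "data": {
  "steps": [
    [-0.0023,0,-0.0033,0],
    [-0.0023,0,-0.0033,0],
    [-0.0023,0,-0.0033,0],
    [-0.0023,0,-0.0033,0],
    [-0.0023,0,-0.0033,0],
    [0,0,0,0],
    [0,0,0,0]
  ]
}}

```text
t: 19.2
eef_pos: [0.5424, -0.1827, 0.1231]
orientation: [0.999, -0.038, 0.0, -0.0]
wrist_force: [5.5, 0.9, -11.2]
opening: 0.0177
```

```bash
python3 pull.py
```

```text
t 19.2 along 0.02 off [0. 0. 0.] F.a -12.25 F [  5.48   0.88 -11.17] 0.017746640280733243
```

Call:
{"op": "jog_arm", "data": {
  "steps": [
    [0,0,0,0],
    [0,0,0,0],
    [0,0,0,0],
    [0,0,0,0],
    [0,0,0,0],
    [0,0,0,0],
    [0,0,0,0],
    [0,0,0,0],
    [0,0,0,0],
    [0,0,0,0],
    [0,0,0,0],
    [0,0,0,0],
    [0,0,0,0],
    [0,0,0,0],
    [0,0,0,0],
    [0,0,0,0]
  ]
}}

```text
t: 21.2
eef_pos: [0.5424, -0.1827, 0.1231]
orientation: [0.999, -0.038, 0.0, -0.0]
wrist_force: [5.5, -0.2, -11.1]
opening: 0.0174
```

```bash
python3 pull.py
```

```text
t 21.2 along 0.02 off [0.0001 0.     0.    ] F.a -12.2 F [  5.46  -0.22 -11.07] 0.017390418632454874
```

Call:
{"op": "jog_arm", "data": {
  "steps": [
    [0.0023,0,0.0033,0],
    [0.0023,0,0.0033,0],
    [0.0023,0,0.0033,0],
    [0.0023,0,0.0033,0],
    [0.0023,0,0.0033,0],
    [0.0023,0,0.0033,0],
    [0.0023,0,0.0033,0],
    [0.0023,0,0.0033,0],
    [0.0023,0,0.0033,0],
    [0.0023,0,0.0033,0],
    [0,0,0,0],
    [0,0,0,0]
  ]
}}

```text
t: 22.7
eef_pos: [0.5538, -0.1836, 0.1068]
orientation: [0.999, -0.038, -0.0, -0.0]
wrist_force: [0.2, 3.7, -2.8]
opening: 0.0174
```

```bash
python3 pull.py
```

```text
t 22.7 along 0.0001 off [ 0.     -0.0001  0.    ] F.a -2.23 F [ 0.16  3.73 -2.8 ] 0.017389511120694003
```

Call:
{"op": "jog_arm", "data": {
  "steps": [
    [0.0006,0,0.0008,0],
    [0,0,0,0]
  ]
}}

```text
t: 22.95
eef_pos: [0.5538, -0.1837, 0.1066]
orientation: [0.999, -0.038, -0.0, -0.0]
wrist_force: [-3.8, 4.7, 1.7]
opening: 0.0179
```

```bash
python3 pull.py
```

```text
t 22.95 along -0.0001 off [-0.     -0.0002 -0.    ] F.a 3.73 F [-3.81  4.67  1.65] 0.017863635284330954
```

Call:
{"op": "jog_arm", "data": {
  "steps": [
    [0,0,0,0],
    [0,0,0,0],
    [0,0,0,0],
    [0,0,0,0],
    [-0.02,0,0,0],
    [-0.05,0,0,0],
    [-0.06,0,-0.02,0],
    [-0.05,0,-0.02,0],
    [0,0,0,0],
    [0,0,0,0]
  ],
  "claw": 44
}}

```text
t: 24.2
eef_pos: [0.4649, -0.1762, 0.1262]
orientation: [0.999, -0.037, 0.0, -0.001]
wrist_force: [0.3, 0.5, 0.3]
opening: 0.044
```

```bash
python3 pull.py; python3 go.py 0.45 -0.32 0.13 -4.1 10;python3 - <<'E'
from workcell import imaging
from h import *
F={n:imaging.grab_frame(n) for n in('scene','top')}
a=F['scene']['img'][280:400,300:420]; np.save('after_tug.npy',a)
b=pickle.load(open('scene.pkl','rb'))['img'][280:400,300:420]
print('pin region diff', [int(np.abs(a[r:r+15,c:c+15].astype(int)-b[r:r+15,c:c+15]).mean()) for r,c in((25,25),(40,45),(55,60))])
E
```

```text
t 24.2 along 0.0672 off [-0.0505  0.0045 -0.0355] F.a 0.12 F [0.32 0.51 0.34] 0.044025254982837575
jaw -94.24 turn share total -1.0016 dist 0.14457496981163537 F [0.3 0.5 0.3]
[[-0.0008, 0.0289, -0.0008, -0.1002], [-0.0054, 0.0284, -0.0008, -0.1002], [-0.0097, 0.0272, -0.0008, -0.1002], [-0.0139, 0.0254, -0.0008, -0.1002], [-0.0177, 0.0229, -0.0008, -0.1002], [-0.021, 0.0198, -0.0008, -0.1002], [-0.0239, 0.0163, -0.0008, -0.1002], [-0.0261, 0.0123, -0.0008, -0.1002], [-0.0278, 0.0081, -0.0008, -0.1002], [-0.0287, 0.0036, -0.0008, -0.1002]]
pin region diff [28, 0, 8]
```

Seated (the stop now pushes back) and released. Turning back towards the knob with the fingers shut, so I can push its end.

Call:
{"op": "jog_arm", "data": {
  "steps": [
    [-0.0008,0.0289,-0.001,-0.1],
    [-0.0054,0.0284,-0.001,-0.1],
    [-0.0097,0.0272,-0.001,-0.1],
    [-0.0139,0.0254,-0.001,-0.1],
    [-0.0177,0.0229,-0.001,-0.1],
    [-0.021,0.0198,-0.001,-0.1],
    [-0.0239,0.0163,-0.001,-0.1],
    [-0.0261,0.0123,-0.001,-0.1],
    [-0.0278,0.0081,-0.001,-0.1],
    [-0.0287,0.0036,-0.001,-0.1],
    [0,0,0,0],
    [0,0,0,0]
  ],
  "claw": 0,
  "grip_force": 20
}}

```text
t: 25.8
eef_pos: [0.4492, -0.3204, 0.1307]
orientation: [0.734, 0.679, -0.0, -0.0]
wrist_force: [-0.0, -0.0, -0.2]
opening: 0.0005
```

```bash
python3 go.py 0.593 -0.347 0.13 -4.1 5
```

```text
jaw -4.52 turn share total -0.0047 dist 0.14622488370650727 F [-0.  -0.  -0.2]
[[-0.0061, 0.0582, 0.0002, -0.0009], [-0.0062, 0.0582, 0.0002, -0.0009], [-0.0063, 0.0582, 0.0002, -0.0009], [-0.0063, 0.0581, 0.0002, -0.0009], [-0.0064, 0.0581, 0.0002, -0.0009]]
```

Call:
{"op": "jog_arm", "data": {
  "steps": [
    [-0.0061,0.058,0,-0.001],
    [-0.0062,0.058,0,-0.001],
    [-0.0063,0.058,0,-0.001],
    [-0.0063,0.058,0,-0.001],
    [-0.0064,0.058,0,-0.001],
    [0,0,0,0],
    [0,0,0.04,0],
    [0,0,0.04,0],
    [0,0,0.04,0],
    [0,0,0.03,0],
    [0,0,0.02,0],
    [0,0,0,0],
    [0,0,0,0]
  ]
}}

```text
t: 27.42
eef_pos: [0.5931, -0.3471, 0.047]
orientation: [0.731, 0.683, 0.0, 0.0]
wrist_force: [0.9, -0.9, 0.1]
opening: 0.0007
```

Call:
{"op": "jog_arm", "data": {
  "steps": [
    [0.005,0,0,0],
    [0.005,0,0,0],
    [0.005,0,0,0],
    [0.005,0,0,0],
    [0.005,0,0,0],
    [0.005,0,0,0],
    [0.005,0,0,0],
    [0.005,0,0,0],
    [0.005,0,0,0],
    [0.005,0,0,0],
    [0,0,0,0]
  ]
}}

```text
t: 28.8
eef_pos: [0.5945, -0.3212, 0.0463]
orientation: [0.73, 0.683, 0.0, -0.0]
wrist_force: [0.7, -0.9, 0.3]
opening: 0.0001
```

Call:
{"op": "jog_arm", "data": {
  "steps": [
    [0.004,0,0,0],
    [0.004,0,0,0],
    [0.003,0,0,0],
    [0,0,0,0]
  ]
}}

```text
t: 29.3
eef_pos: [0.5948, -0.3161, 0.0464]
orientation: [0.73, 0.683, 0.0, -0.0]
wrist_force: [1.9, -1.9, -0.1]
opening: 0.0003
```

Call:
{"op": "jog_arm", "data": {
  "steps": [
    [0.004,0,0,0],
    [0.003,0,0,0],
    [0,0,0,0]
  ]
}}

```text
t: 29.68
eef_pos: [0.5947, -0.3162, 0.0466]
orientation: [0.731, 0.682, -0.001, 0.002]
wrist_force: [4.3, -12.7, -4.8]
opening: 0.0006
```

Call:
{"op": "jog_arm", "data": {
  "steps": [
    [0.004,0,0,0],
    [-0.02,0,0,0],
    [-0.03,0,0,0],
    [-0.02,0,0,0],
    [0,0,-0.05,0],
    [0,0,-0.09,0],
    [0,0,-0.09,0],
    [0,0,-0.09,0],
    [0,-0.1,-0.06,0],
    [0,-0.1,0,0],
    [0,-0.1,0,0],
    [0,-0.1,0,0],
    [0,0,0,0],
    [0,0,0,0]
  ]
}}

```text
t: 31.42
eef_pos: [0.3938, -0.332, 0.2367]
orientation: [0.73, 0.683, 0.001, 0.0]
wrist_force: [0.6, 0.5, 0.7]
opening: 0.0004
```

```bash
python3 st.py; python3 - <<'E'
from workcell import imaging
from h import *
F={n:imaging.grab_frame(n) for n in('scene','top')}
for n,(x0,x1,y0,y1) in(('scene',(365,400,345,375)),('top',(425,450,262,285))):
    for I in(F[n]['img'],pickle.load(open(n+'.pkl','rb'))['img']):
        m=(I[y0:y1,x0:x1].max(2)<30).astype(np.uint8)
        k,l,s,c=cv2.connectedComponentsWithStats(m); i=1+s[1:,4].argmax(); print(n,s[i],c[i]+[x0,y0])
a=F['scene']['img'][275:415,290:430]; b=pickle.load(open('scene.pkl','rb'))['img'][275:415,290:430]
cv2.imwrite('pics/f.png',np.hstack([cv2.resize(v,(395,395),interpolation=cv2.INTER_CUBIC) for v in(b,a)])[:,:,::-1])
E
```

```text
31.425 [ 0.3938 -0.332   0.2367] [0.59 0.46 0.73] [-0.06  0.02  0.05] 0.0003767780833611716
scene [ 10   8  18  18 209] [383.49760766 361.53110048]
scene [ 10   8  18  18 213] [383.4600939  361.50704225]
top [ 7  5 10 12 76] [436.32894737 272.26315789]
top [ 7  5 10 12 82] [436.42682927 272.29268293]
```

View pics/f.png

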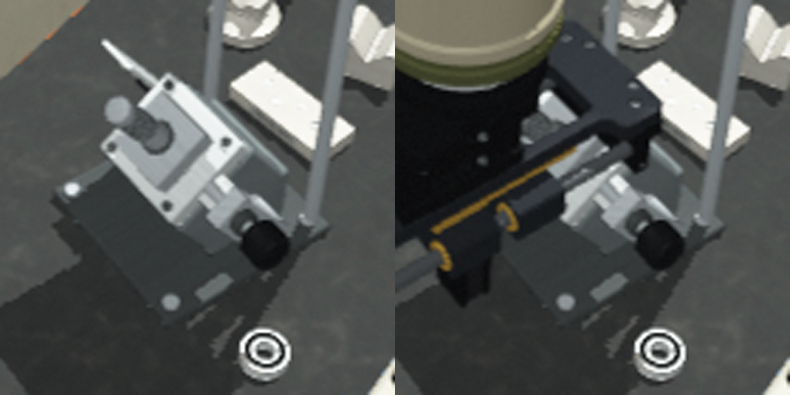

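The knob is back within 0.1 px of its starting place in both views. The bearing and the block haven't moved, and the arm is clear and still, so I'm handing in.

```bash
python3 -c "
from workcell import order; print(order.sign_off())"
```

```text
the job is handed in; nothing more can be done
None
```

The job is handed in at about 31.5 s. No verdict is reported, but my checks show every step done.

- **Unlock:** I pulled the lock knob out 18 mm to its stop, where it resisted with 15 N and moved no further.
- **Tug:** I lifted the stud 20 mm along its leaning axis and held it there for just over 2 s. The pull read 12.2 N, and 8.1 N at 10 mm, both as the spring predicts.
- **Ease back:** I lowered the carriage at about 16 mm/s. It was seated before I let go: pressing 0.5 mm further moved nothing and the seat pushed back with about 4 N.
- **Lock:** I pushed the knob home with shut fingers until it resisted with 13 N. Its image is back within 0.1 px of the start in both cameras. The arm is clear, with wrist force near zero.

**What disagreed or went unchecked:**
- The first pinch of the knob missed, sliding over its top. In the images the fingertips sat about 33 mm higher than the reported TCP projects. I allowed for that from then on, and every later contact agreed.
- The opening read 2–3 mm under the true diameters, 27 mm on the 30 mm knob and 17.5 mm on the 20 mm stud.
- The jog cannot tilt the tool, so I gripped with it upright, using the edge of the pads. I saw no sign of it touching the guard.
- I did not read the pointer on the scale; the 20 mm comes from TCP travel and force.
- In the last picture the bearing and oblong block were unmoved. I did not measure the test block and tin again; the arm only passed over that side at about 0.37 m.

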